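# Run the coffee grinder empty with its bean gate shut

### The job

Clear the last beans out of the coffee grinder: first shut the bean gate under its hopper by swinging the upright-post lever from over the spout all the way round to its stop at the grinder's left side, and only then press the spring-loaded run lever on the grinder's right side about halfway down, which is slow speed, never near the bottom, which is full speed and bad for empty burrs. Keep it at halfway: it must run there for a good two seconds, and you finish while still holding it down. Leave the steel cup under the spout and the things around the grinder where they are.

Things in the scene. Friction and masses are not known exactly. Their poses are not given: they have to be found in the camera images.
- grinder: coffee grinder, fixed to the worktop, yawed: dark base 200x140 mm, aluminium body to z = 194 mm (own x -33..83, y -58..58 mm), spout nose to x = -83, dark hopper 98 mm wide, top z = 294. Origin on the worktop under the base; -x is its front (spout, towards the robot), +y its left, z up. The vertical axis of hopper and gate lever is at its own x = 20, y = 0 mm
- gate_lever (a joint): gate lever about the vertical hopper axis: 0 = shut, at the stop, pointing to the grinder's left (+y); 1.57 = fully open, pointing to its front (-x) over the spout. Stiff (0.22 N m, about 2 N at the post), stays where left; counts as shut below 0.12
- gate_post (a point): handle of the gate lever: upright black post, 13 to 14 mm thick, 42 mm high, on the end of the flat steel lever, 105 mm from the hopper axis (lever's top z = 237 mm, post's top z = 280). The point is on the post's axis 11 mm below its top, z = 268.5. Round: it can be pinched or pushed from any side and turns in the grip
- run_lever (a joint): run lever about its level axis: 0 = released (up), 0.13 = halfway (slow speed), 0.26 = bottom (full speed); its pointer shows these three against marks on the body. A spring returns it; at the pad's middle it takes 3 N to start, 7 N at halfway, 11 N at the bottom. Slow speed is 0.085 to 0.175 (pad 10 to 20 mm down); above 0.215 (25 mm) is full speed
- run_pad (a point): middle of the top of the run lever's ribbed black pad, 36x36 mm, at the grinder's front right, to be pressed from above. Released: z = 169 mm, at the grinder's x = -68, y = -93 mm. The lever's pivot is 118 mm behind it (own +x) at z = 160, so it goes down 15 mm at halfway, 30 mm at the bottom
- dosing_cup: open steel cup, 62 mm in diameter and 56 mm high, standing on the round rubber mat under the spout; origin at its underside. Leave it alone
- canister: white lidded canister, 87 mm in diameter, 110 mm high, standing alone left of the grinder (two like it stand back by the wall); origin at its underside. Leave it alone
- teaspoon: steel teaspoon 130 mm long lying near the front edge of the worktop at the left (another lies at the back); leave it alone
- garlic: bulb of garlic, 60 mm, on the worktop near the front edge at the right; origin at its underside. Leave it alone

How it is judged:
On the way, in this order (a step that is already met when the one before it is completed fails the run):
1. the bean gate is shut (lever within 0.12 rad of its left stop) with the run lever still released (value of joint gate_lever below 0.12 rad and value of joint run_lever below 0.05 rad), for 0.2 s.
2. with the gate shut, the fingers hold the run lever in its slow range (0.085 to 0.175 rad) for 2 s (value of joint gate_lever below 0.12 rad and value of joint run_lever between 0.085 and 0.175 rad and contact force between run_lever and the fingers above 1.5 N), for 2 s.
At the end, for the whole second after the job is handed in: the program ends with the gate lever within 0.12 rad of its shut stop and the fingers still pressing the run lever steadily (1.5 to 25 N) in its slow range, 0.085 to 0.175 rad, about halfway down; cup, canister, spoon and garlic undisturbed (all of step 2 and contact force between run_lever and the fingers below 25 N); the arm keeps its last pose, push and grip.
It fails at once if the run lever is pressed while the bean gate is open (value of joint run_lever above 0.06 rad and value of joint gate_lever above 0.2 rad).
It fails at once if the run lever is pressed to full speed (above 0.215 rad) (value of joint run_lever above 0.215 rad).
It fails at once if the dosing cup is shifted by more than 20 mm or tipped (distance of dosing_cup from where it was at the start of the episode above 0.02 m or angle between dosing_cup's own z axis and vertical above 0.3 rad).
It fails at once if canister, spoon or garlic is moved by more than 30 mm (distance of any of canister, teaspoon, garlic from where it was at the start of the episode above 0.03 m).
It also fails if it takes over 48 s, if anything falls off the work surface, if the arm or the gripper's body presses on something with over 40 N, if the wrist force passes 120 N, or if a joint passes its speed limit or range.

### The arm

A 6-joint arm with a two-finger parallel gripper is mounted at the origin on a cart in front of the work surface, level with it; the furniture and walls round the work are solid. World frame = base frame: x ahead of the robot, y to its left, z up, the work surface at z = 0. Lengths are in m, angles in rad, forces in N, time in s.
With the tool pointing down it reaches from about 0.375 to 0.9 m from the base axis. Payload 3.1 kg.
Tool frame: the origin (TCP) lies on the centre line of the jaws, within the pads' length; the fingertips stand 14 mm ahead of it and the grasp point (between the pads) lies 5 mm behind it; y points along the fingers, z is the direction in which the jaws open and shut, and the axes are right-handed (so a half turn about y gives the same grasp; the last joint's range is limited). The gripper opens to 87 mm and grips with 3 to 60 N. Pads are 19 mm wide; open, the fingers measure 117 mm over their backs; the gripper's body (75 mm by 190 mm) begins 51 mm behind the grasp point.
Start: joints at [-1.462, 0.527, 1.433, -0, 1.181, -0.178], TCP at [0.177, -0.599, 0.209] pointing down, gripper open.
Joint ranges: [-3.08, 3.08], [-0.75, 2.2], [0.22, 2.44], [-1.43, 4.57], [0, 2.65], [-2.85, 2.85]. Speed limits (rad/s): [2.79, 2.79, 3.14, 3.14, 3.14, 3.14].

### API

Orientations are given as a unit quaternion [x, y, z, w].
In Python, from rig import robot, vision gives the robot as it stands.
- The arm moves only by the shell command python3 -m crank 'ROWS' [FORCE]. ROWS is JSON, a list of rows, each a list of 7 numbers: the shift along the tool's x, y, z as a fraction of full scale, then the turn, a rotation vector about the tool's x, y, z as a fraction of full scale, then the gripper command: -1 is shut, 1 is fully open, values between are in proportion. In form: [[x, y, z, wx, wy, wz, grip], ...]. A call has 1 to 10 rows; each row is the pose to reach, as a shift and turn from the pose commanded when the call began, along the tool's axes at that moment, turning the shorter way round; what a row does not reach only later rows make up. Full scale, the value 1, is 50 cm for a shift and pi rad for a turn. A row lasts 1/8 s, in which the tool goes at most 62.5 mm and 10.7 degrees, less where a joint would pass 70% of its speed; a pose out of reach is approached as far as the arm can. A call with a number of a shift or a turn outside -1 to 1 is refused whole. A call with a gripper value outside its range is refused whole. The fingers move at their own pace and stop on an object; FORCE is the grip in N (left out, the last holds). Time passes only in rows, so rows that repeat a pose let the fingers close. It gives the time, the measured TCP pose, the force and the opening at its end, in the units of the state.
- robot.get_obs(): the state, without advancing time (a new reading comes with each control period).
- vision.camera(name): name is "side" or "top"; returns the picture (420x560x3 uint8, blue, green, red); there is no depth.
- vision.camera_info(name): a dict with "vfov" (degrees; the focal length in pixels is half the picture's height over the tangent of half this angle, whatever the lens; pixels are square), "cx", "cy" (the principal point, pixels), "k1" (the pictures are not rectified: a ray, as slopes to the right and down, at radius r is drawn at 1 + k1 r^2 times it, then the intrinsics apply), "world_from_camera" (4x4, takes a point from camera to world coordinates). Camera axes: x right, y up, looking along -z (the intrinsics and any distortion apply to the point x, -y, -z); pixel columns grow to the right and rows downward; lengths in m; the calibration is good to about 2 mm. A picture is of the moment at which its call begins. camera_info takes no time and is no camera call.
- robot.hand_in(): hands the job in, once; it reports no verdict.
The state is a dict: "time": time; "q": joint angles; "joint_velocities": joint speeds; "joint_torque": joint torques, N m; "position": TCP position; "tool_rot": TCP orientation; "ft_force": force on the tool from outside, world axes, zero at the start; "moment": the same for the moment, N m; "grip_width": finger opening in m.
Only numpy, scipy, OpenCV 4.12 (cv2) and the standard library are available. Lean on these libraries where they do the work, as an engineer would, in place of code of your own. Each camera call takes 0.05 s, during which the arm holds its last target.

## Working session

There is one attempt and no reset: what is moved stays moved. The work goes in short steps, Python scripts to look and compute and a shell command to move; the robot and the scene stay as the last step left them, time stands still between calls to the robot, and variables do not carry over. Pictures are saved under pics/ and viewed, and the job is handed in when it is done.

```bash
mkdir -p pics; ls
python3 - <<'E'
from rig import robot, vision
import cv2
print(robot.get_obs())
for n in("side","top"):
    cv2.imwrite(f"pics/{n}0.png",vision.camera(n)); print(n,vision.camera_info(n))
E
```

```text
pics
{'time': 0.0, 'q': array([-1.46151630e+00,  5.28483768e-01,  1.43395579e+00, -1.05026101e-05,
        1.18139345e+00, -1.78524769e-01]), 'joint_velocities': array([-0.00109921,  0.00107507,  0.00064577, -0.00082999, -0.00011919,
       -0.00084802]), 'joint_torque': array([-3.38836116e-04, -4.40041780e+01, -1.76589721e+01,  6.32948452e-02,
        5.81247511e-02, -1.76362405e-04]), 'position': array([ 0.1773274 , -0.59848831,  0.20794386]), 'tool_rot': array([-0.10138089,  0.70058914, -0.69900569,  0.10142886]), 'ft_force': array([-0.89779932, -0.40288076, -0.08249527]), 'moment': array([ 0.00115794, -0.02199329, -0.01900944]), 'grip_width': 0.08695851319329109}
side {'vfov': 51.326008665562526, 'cx': 279.4729741587478, 'cy': 207.30544559138295, 'k1': -0.03290597564833301, 'world_from_camera': array([[-0.99658151,  0.03004759, -0.07695735,  0.46422255],
       [-0.08245037, -0.42057346,  0.90350423,  1.00904793],
       [-0.0052181 ,  0.90676078,  0.42161317,  0.60273903],
       [ 0.        ,  0.        ,  0.        ,  1.        ]])}
top {'vfov': 57.752043907959134, 'cx': 275.5936387129416, 'cy': 211.1790857049125, 'k1': -0.02146229380753909, 'world_from_camera': array([[-0.11553848,  0.97182747, -0.20543181,  0.3419378 ],
       [-0.9933004 , -0.11351347,  0.02165637,  0.06563748],
       [-0.00227302,  0.20655764,  0.97843179,  1.0986596 ],
       [ 0.        ,  0.        ,  0.        ,  1.        ]])}
```

View pics/side0.png

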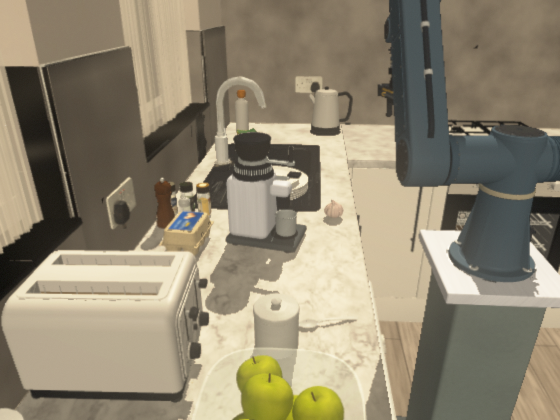

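View pics/top0.png

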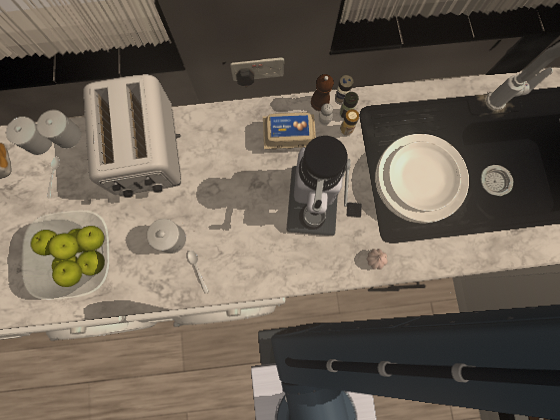

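```bash
cat > h.py <<'E'
import numpy as np, cv2
from rig import robot, vision
def K(n):
    i=vision.camera_info(n); f=210/np.tan(np.radians(i['vfov'])/2)
    return i,f
def ray(n,u,v):
    i,f=K(n); a=np.array([(u-i['cx'])/f,(v-i['cy'])/f]); s=a.copy()
    for _ in range(30): s=a/(1+i['k1']*(s@s))
    T=i['world_from_camera']; d=T[:3,:3]@np.array([s[0],-s[1],-1]); return T[:3,3],d
def onz(n,u,v,z):
    o,d=ray(n,u,v); return o+d*(z-o[2])/d[2]
def proj(n,p):
    i,f=K(n); T=i['world_from_camera']; c=T[:3,:3].T@(np.asarray(p)-T[:3,3]); s=np.array([c[0],-c[1]])/-c[2]
    return s*(1+i['k1']*(s@s))*f+[i['cx'],i['cy']]
E
python3 - <<'E'
import cv2
a=cv2.imread('pics/top0.png')[120:250,270:390]; cv2.imwrite('pics/tz.png',cv2.resize(a,None,fx=4.6,fy=4.6,interpolation=2))
a=cv2.imread('pics/side0.png')[120:260,210:340]; cv2.imwrite('pics/sz.png',cv2.resize(a,None,fx=4.2,fy=4.2,interpolation=2))
E
```

```text
(no output)
```

View pics/tz.png

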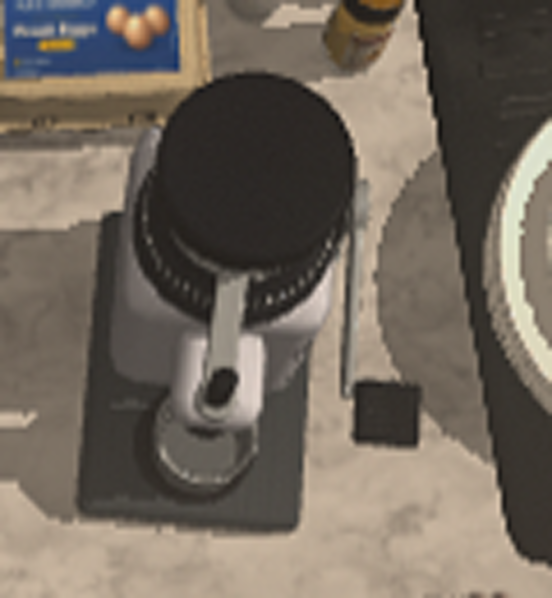

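View pics/sz.png

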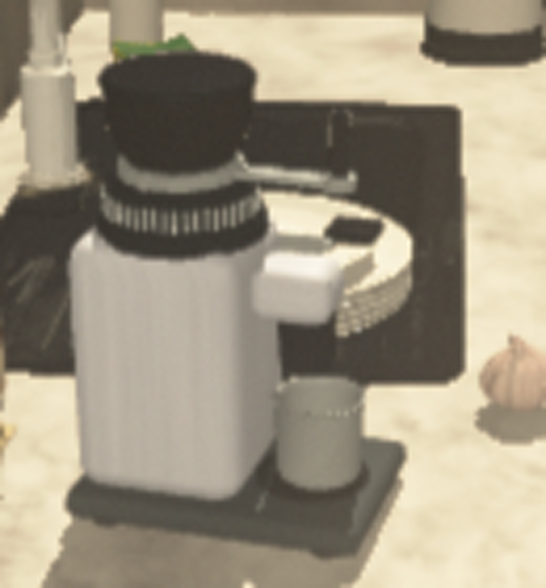

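Run:
```python
from h import *
im=cv2.imread('pics/top0.png'); g=im.max(2)
m=(g<52).astype(np.uint8)
n,l,s,c=cv2.connectedComponentsWithStats(m[120:250,270:356+8])
for i in range(1,n):
    if s[i,4]>15: print(s[i],c[i]+[270,120])
hop=onz('top',270+256/4.6,120+170/4.6,.294); pad=onz('top',270+388/4.6,120+412/4.6,.169); post=onz('top',270+226/4.6,120+380/4.6,.280)
print(hop,pad,post)
print('radius post',np.linalg.norm((post-hop)[:2]), 'pad-hop',np.linalg.norm((pad-hop)[:2]), np.hypot(88,93))
# yaw from pad-hop vector in own frame (-88,-93)
d=pad-hop; yaw=np.arctan2(d[1],d[0])-np.arctan2(-93,-88); print('yaw',yaw)
d=post-hop; print('yaw if lever along -x',np.arctan2(d[1],d[0])-np.pi)
# base corners z~? 
print('cup base', 'side hopper', onz('side',252.4,137.9,.294), 'side pad',onz('side',210+355/4.2,120+230/4.2,.169),'side post',onz('side',210+341/4.2,120+112/4.2,.28))
for x,y in((102,215),(80,508),(298,527)): print(onz('top',270+x/4.6,120+y/4.6,.02))
```

```text
[75  0 11  5 30] [349.46666667 122.23333333]
[90  0  4 20 44] [362.18181818 127.04545455]
[  29   16   48   55 1788] [322.95693512 160.69519016]
[45 80  6  8 35] [317.51428571 203.88571429]
[77 83  8 13 39] [348.8974359  209.17948718]
[29 84  9 24 67] [302.01492537 215.67164179]
[ 0.62057875 -0.07720447  0.294     ] [ 0.51839448 -0.15085803  0.169     ] [ 0.52188166 -0.05019005  0.28      ]
radius post 0.10232738837186568 pad-hop 0.1259621836603344 128.03515142334936
yaw -0.1884712788470675
yaw if lever along -x -0.26716683111123096
cup base side hopper [ 0.62409777 -0.06616978  0.294     ] side pad [ 0.5191583  -0.13897966  0.169     ] side post [ 0.52355657 -0.04262147  0.28      ]
[ 0.69664799 -0.02271148  0.02      ]
[0.50849549 0.01470922 0.02      ]
[ 0.48091198 -0.11840669  0.02      ]
```

```bash
cat >> h.py <<'E'
from scipy.spatial.transform import Rotation as R
def down(jaw):  # tool y down, tool z along world angle jaw
    z=np.array([np.cos(jaw),np.sin(jaw),0]); y=np.array([0,0,-1.]); return R.from_matrix(np.column_stack([np.cross(y,z),y,z]))
def state(): 
    o=robot.get_obs(); M=R.from_quat(o['tool_rot']); return o,M
def row(p,jaw):
    o,M=state(); d=M.inv().apply(np.asarray(p)-o['position'])/.5
    w=(M.inv()*down(jaw)).as_rotvec()/np.pi
    return np.round(np.r_[d,w],4).tolist()
def show():
    o,M=state(); m=M.as_matrix(); print('t',round(o['time'],2),'p',o['position'].round(4),'y',m[:,1].round(3),'jaw',round(np.degrees(np.arctan2(m[1,2],m[0,2])),1),'F',o['ft_force'].round(1),'w',round(o['grip_width'],4),'q',o['q'].round(2))
G=np.array([.602,-.073]); YAW=-.195
def own(x,y,z):
    c,s=np.cos(YAW),np.sin(YAW); return np.array([G[0]+c*x-s*y,G[1]+s*x+c*y,z])
E
python3 - <<'E'
from h import *
show()
post=[.521,-.051]
for j in (-101,79): print(j,row([*post,.36],np.radians(j)))
print(proj('side',[*post,.28]),proj('top',[*post,.28]),own(20,0,.29),own(20,105,.2635),own(-68,-93,.169))
E
```

```text
t 0.1 p [ 0.1774 -0.5986  0.2081] y [-0.     0.002 -1.   ] jaw -73.5 F [-0.6 -0.   1.2] w 0.0868 q [-1.46  0.53  1.43 -0.    1.18 -0.18]
-101 [-0.97, -0.3019, -0.8556, 0.0006, 0.1527, 0.0]
79 [-0.97, -0.3019, -0.8556, 0.0001, -0.8473, -0.0008]
[292.39956777 145.7044147 ] [319.54932056 202.95357345] [20.22295339 -3.9483307   0.29      ] [40.56843956 99.0616746   0.2635    ] [-84.12952928 -78.13430889   0.169     ]
```

```bash
sed -i 's/c,s=np.cos(YAW)/x,y=x\/1e3,y\/1e3; c,s=np.cos(YAW)/' h.py
python3 -m crank '[[-0.4,-0.3,-0.3,0,-0.2,0,0],[-0.97,-0.302,-0.856,0,-0.847,0,0],[-0.97,-0.302,-0.856,0,-0.847,0,0],[-0.97,-0.302,-0.856,0,-0.847,0,0],[-0.97,-0.302,-0.856,0,-0.847,0,0],[-0.97,-0.302,-0.856,0,-0.847,0,0],[-0.97,-0.302,-0.856,0,-0.847,0,0],[-0.97,-0.302,-0.856,0,-0.847,0,0],[-0.97,-0.302,-0.856,0,-0.847,0,0],[-0.97,-0.302,-0.856,0,-0.847,0,0]]' 10
python3 - <<'E'
from h import *
show(); print(row([.521,-.051,.36],np.radians(79)))
E
```

```text
time: 1.35
position: [0.4995, -0.0849, 0.3518]
tool_rot: [0.625, -0.331, 0.33, -0.625]
ft_force: [1.5, 0.3, 0.4]
grip_width: 0.0432
t 1.35 p [ 0.4995 -0.0849  0.3518] y [-0. -0. -1.] jaw 34.3 F [1.5 0.3 0.4] w 0.0432 q [-0.39  0.22  1.52 -0.    1.4  -0.99]
[-0.0319, -0.0165, 0.0737, 0.0001, -0.2485, -0.0001]
```

```bash
python3 -m crank '[[-0.032,-0.0165,0.074,0,-0.2485,0,0],[-0.032,-0.0165,0.074,0,-0.2485,0,0],[-0.032,-0.0165,0.074,0,-0.2485,0,0],[-0.032,-0.0165,0.074,0,-0.2485,0,0],[-0.032,-0.0165,0.074,0,-0.2485,0,0],[-0.032,-0.0165,0.074,0,-0.2485,0,0],[-0.032,-0.0165,0.074,0,-0.2485,0,0]]'
python3 - <<'E'
from h import *
show(); print(row([.521,-.051,.36],np.radians(79)))
for n in("side","top"): cv2.imwrite(f"pics/{n}1.png",vision.camera(n))
a=cv2.imread('pics/top1.png')[120:250,250:390];b=cv2.imread('pics/side1.png')[80:210,210:350]
cv2.imwrite('pics/c1.png',cv2.resize(np.hstack([a,b]),None,fx=2.85,fy=2.85,interpolation=2))
E
```

```text
time: 2.22
position: [0.5207, -0.053, 0.3597]
tool_rot: [-0.704, 0.071, -0.07, 0.704]
ft_force: [0.4, 0.5, 0.4]
grip_width: 0.0434
t 2.23 p [ 0.5207 -0.053   0.3597] y [-0.  0. -1.] jaw 78.6 F [0.4 0.5 0.4] w 0.0434 q [-0.32  0.24  1.47  0.    1.43 -1.69]
[-0.0002, -0.0005, 0.004, -0.0, -0.0025, -0.0001]
```

View pics/c1.png

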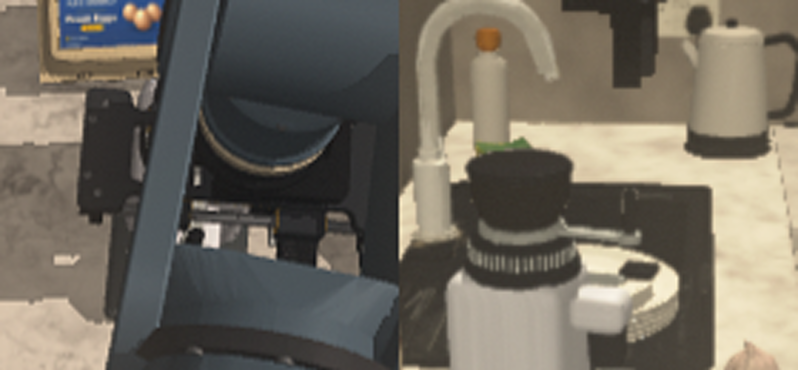

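Run:
```python
from h import *
for dz in(-.022,0,.022):
  u=[.5207+dz*np.cos(1.372),-.053+dz*np.sin(1.372),.346]
  print(((proj('top',u)-[250,120])*2.85).round(),((proj('side',u)-[210,80])*2.85).round()+[399,0])
for z in(.28,.24): print(((proj('side',[.521,-.051,z])-[210,80])*2.85).round()+[399,0],((proj('top',[.521,-.051,z])-[250,120])*2.85).round())
```

```text
[242. 218.] [641. 107.]
[211. 215.] [635. 113.]
[181. 213.] [628. 119.]
[634. 187.] [198. 236.]
[634. 230.] [193. 248.]
```

Run:
```python
import cv2
a=cv2.imread('pics/side1.png')[40:180,220:360]; cv2.imwrite('pics/sz1.png',cv2.resize(a,None,fx=4.2,fy=4.2,interpolation=2))
```

```text
(no output)
```

View pics/sz1.png

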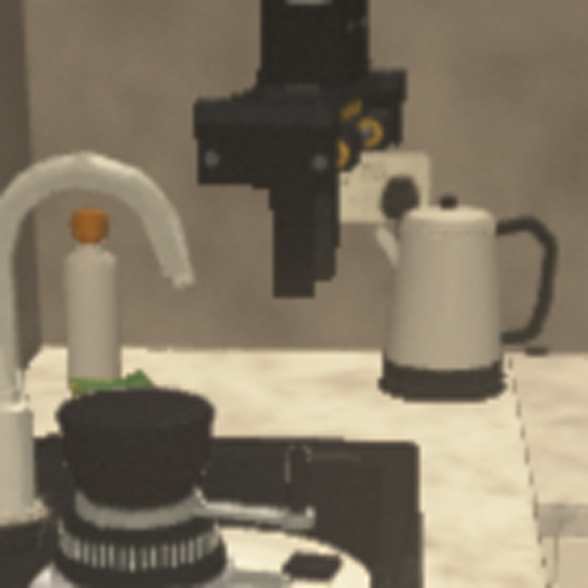

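Run:
```python
import cv2
a=cv2.imread('pics/top1.png')[110:250,260:400]; cv2.imwrite('pics/tz1.png',cv2.resize(a,None,fx=4.2,fy=4.2,interpolation=2))
```

```text
(no output)
```

View pics/tz1.png

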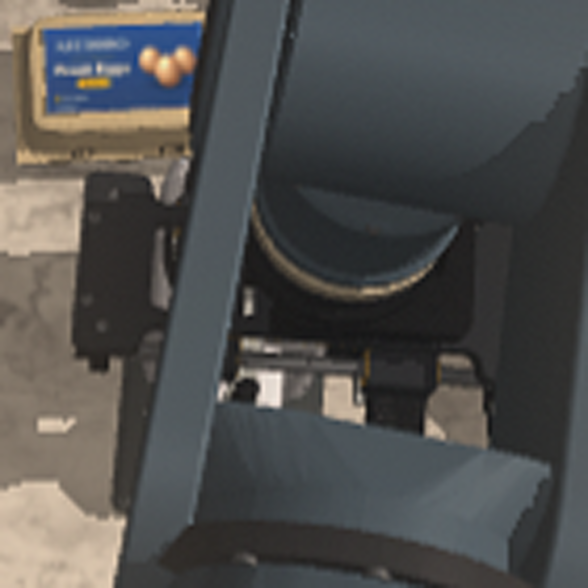

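Run:
```python
from h import *
for z in(.36,.42,.46): print(z,((proj('top',[.5207,-.053,z])-[260,110])*4.2).round(),proj('side',[.5207,-.053,z]))
# side: near finger tip bottom px (290.0,110.7), far (296.7,106)
for u,v in((290,110.7),(296.7,106)):
  for y in(-.03,-.053,-.075):
    o,d=ray('side',u,v); print(y,(o+d*(y-o[1])/d[1]).round(3))
```

```text
0.36 [273. 352.] [292.79445706 113.88296277]
0.42 [290. 318.] [292.97449348  88.91342429]
0.46 [303. 292.] [293.09750393  71.62628828]
-0.03 [ 0.526 -0.03   0.373]
-0.053 [ 0.528 -0.053  0.368]
-0.075 [ 0.529 -0.075  0.363]
-0.03 [ 0.51  -0.03   0.384]
-0.053 [ 0.511 -0.053  0.379]
-0.075 [ 0.512 -0.075  0.375]
```

```bash
python3 -m crank '[[0,0.14,0.004,0,-0.0025,0,0],[0,0.14,0.004,0,-0.0025,0,0],[0,0.14,0.004,0,-0.0025,0,0],[0,0.14,0.004,0,-0.0025,0,0]]'
python3 - <<'E'
from h import *
show()
a=vision.camera('side'); cv2.imwrite('pics/side2.png',a)
cv2.imwrite('pics/sz2.png',cv2.resize(a[60:200,220:360],None,fx=4.2,fy=4.2,interpolation=2))
E
```

```text
time: 2.82
position: [0.5227, -0.0515, 0.2919]
tool_rot: [0.704, -0.066, 0.069, -0.704]
ft_force: [0.7, -0.3, -0.9]
grip_width: 0.0434
t 2.83 p [ 0.5227 -0.0515  0.2919] y [ 0.004 -0.001 -1.   ] jaw 79.1 F [ 0.7 -0.3 -0.9] w 0.0434 q [-0.31  0.3   1.58 -0.    1.26 -1.69]
```

View pics/sz2.png

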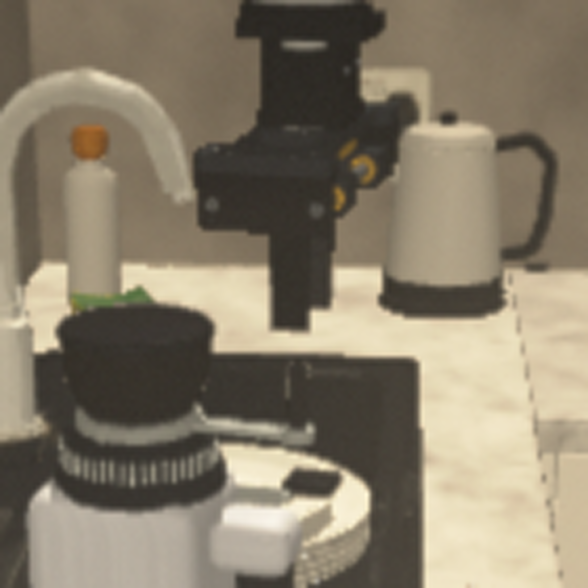

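```bash
python3 -m crank '[[0,0.03,0,0,0,0,0],[0,0.056,0,0,0,0,0],[0,0.056,0,0,0,0,0],[0,0.056,0,0,0,0,0]]'
python3 - <<'E'
from h import *
show()
a=vision.camera('side'); cv2.imwrite('pics/side3.png',a)
cv2.imwrite('pics/sz3.png',cv2.resize(a[60:200,220:360],None,fx=4.2,fy=4.2,interpolation=2))
E
```

```text
time: 3.38
position: [0.5212, -0.051, 0.2616]
tool_rot: [-0.704, 0.067, -0.067, 0.704]
ft_force: [-0.1, 0.9, 0.4]
grip_width: 0.0432
t 3.38 p [ 0.5212 -0.051   0.2616] y [-0.  0. -1.] jaw 79.1 F [-0.1  0.9  0.4] w 0.0432 q [-0.31  0.33  1.62 -0.    1.19 -1.69]
```

View pics/sz3.png

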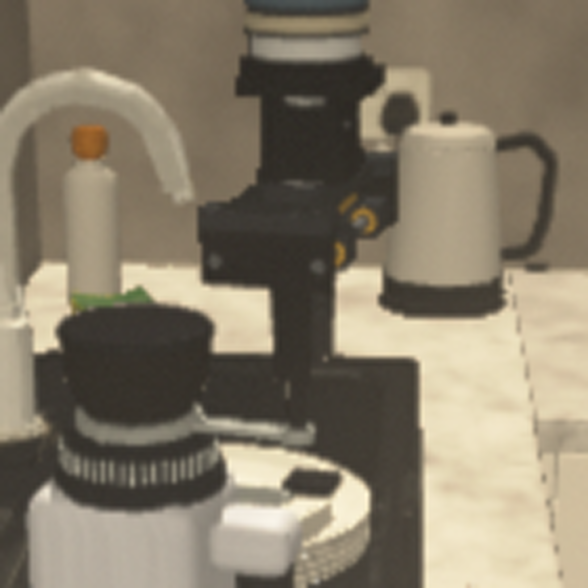

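```bash
python3 -m crank '[[0,0.01,0,0,0,0,0],[0,0.024,0,0,0,0,0],[0,0.024,0,0,0,0,0]]'
python3 - <<'E'
from h import *
show()
o,d=ray('side',290,151); print(o+d*(-.03-o[1])/d[1])
a=vision.camera('side'); cv2.imwrite('pics/side4.png',a)
cv2.imwrite('pics/sz4.png',cv2.resize(a[100:190,240:340],None,fx=6,fy=6,interpolation=2))
E
```

```text
time: 3.8
position: [0.5206, -0.0508, 0.249]
tool_rot: [-0.704, 0.068, -0.067, 0.704]
ft_force: [0.4, 0.1, -0.4]
grip_width: 0.0435
t 3.8 p [ 0.5206 -0.0508  0.249 ] y [-0.002  0.001 -1.   ] jaw 79.1 F [ 0.4  0.1 -0.4] w 0.0435 q [-0.31  0.34  1.64  0.    1.17 -1.69]
[ 0.52573347 -0.03        0.27267456]
```

View pics/sz4.png

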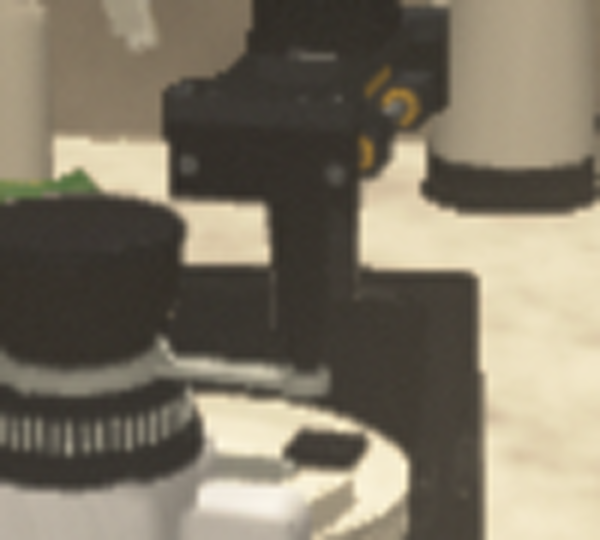

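```bash
python3 -m crank '[[0,0.006,0,0,0,0,-0.3],[0,0.006,0,0,0,0,-0.5],[0,0.006,0,0,0,0,-0.7],[0,0.006,0,0,0,0,-0.75],[0,0.006,0,0,0,0,-0.8],[0,0.006,0,0,0,0,-0.8]]' 8
python3 - <<'E'
from h import *
show()
a=vision.camera('side'); cv2.imwrite('pics/side5.png',a)
a=cv2.convertScaleAbs(a,alpha=2.2,beta=0)
cv2.imwrite('pics/sz5.png',cv2.resize(a[100:190,240:340],None,fx=6,fy=6,interpolation=2))
E
```

```text
time: 4.6
position: [0.5211, -0.0506, 0.2469]
tool_rot: [-0.704, 0.067, -0.067, 0.704]
ft_force: [-0.1, 2.2, 1.1]
grip_width: 0.0134
t 4.6 p [ 0.5211 -0.0506  0.2469] y [-0.     0.001 -1.   ] jaw 79.1 F [-0.1  2.2  1.1] w 0.0134 q [-0.31  0.34  1.64  0.    1.16 -1.69]
```

View pics/sz5.png

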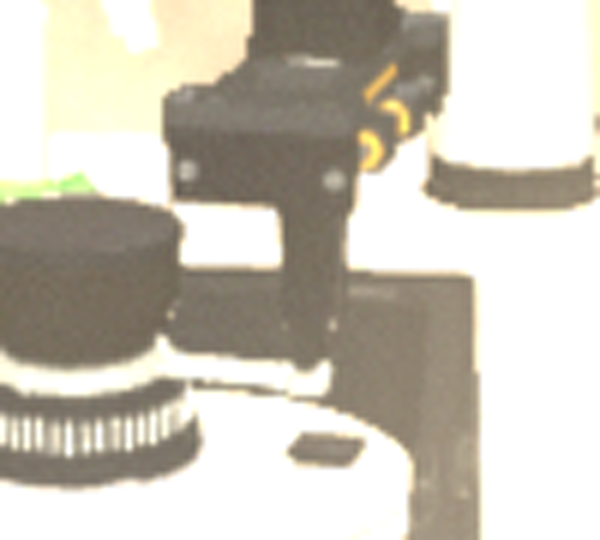

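```bash
cat >> h.py <<'E'
def arc(hop,degs):
    o,M=state(); p=o['position']; r=p[:2]-hop; print('r',np.linalg.norm(r),'ang',np.degrees(np.arctan2(r[1],r[0])))
    for a in degs:
        t=-np.radians(a); Q=np.array([[np.cos(t),-np.sin(t)],[np.sin(t),np.cos(t)]])
        n=hop+Q@(r/np.linalg.norm(r)*.105); d=M.inv().apply([*(n-p[:2]),0])/.5
        print(a,d.round(4),round(a/180,4))
E
python3 - <<'E'
from h import *
arc(np.array([.6215,-.077]),range(5,51,5))
E
```

```text
r 0.10383987761620232 ang 165.28836075679953
5 [-0.0003  0.      0.0184] 0.0278
10 [0.0033 0.     0.0363] 0.0556
15 [0.0084 0.     0.0539] 0.0833
20 [0.0151 0.     0.071 ] 0.1111
25 [0.0232 0.     0.0874] 0.1389
30 [0.0328 0.     0.103 ] 0.1667
35 [0.0436 0.     0.1178] 0.1944
40 [5.570e-02 1.000e-04 1.316e-01] 0.2222
45 [6.890e-02 1.000e-04 1.442e-01] 0.25
50 [8.320e-02 1.000e-04 1.557e-01] 0.2778
```

```bash
python3 -m crank '[[0,0,0.018,0,0.028,0,-0.8],[0.003,0,0.036,0,0.056,0,-0.8],[0.008,0,0.054,0,0.083,0,-0.8],[0.015,0,0.071,0,0.111,0,-0.8],[0.023,0,0.087,0,0.139,0,-0.8],[0.033,0,0.103,0,0.167,0,-0.8],[0.0435,0,0.118,0,0.194,0,-0.8],[0.0555,0,0.1315,0,0.222,0,-0.8],[0.0555,0,0.1315,0,0.222,0,-0.8]]'
python3 - <<'E'
from h import *
show()
a=vision.camera('side'); cv2.imwrite('pics/side6.png',a)
a=cv2.convertScaleAbs(a,alpha=2,beta=0)
cv2.imwrite('pics/sz6.png',cv2.resize(a[100:200,220:340],None,fx=5,fy=5,interpolation=2))
arc(np.array([.6215,-.077]),range(5,56,5))
E
```

```text
time: 5.78
position: [0.5605, 0.009, 0.2468]
tool_rot: [-0.639, 0.304, -0.303, 0.639]
ft_force: [-2.3, 3.8, 1.8]
grip_width: 0.0129
t 5.78 p [0.5605 0.009  0.2468] y [-0.001  0.001 -1.   ] jaw 39.2 F [-2.3  3.8  1.8] w 0.0129 q [-0.18  0.4   1.55  0.    1.19 -0.87]
r 0.10544546015172791 ang 125.33283422676806
5 [0.0029 0.     0.0181] 0.0278
10 [0.0066 0.     0.0361] 0.0556
15 [0.0117 0.     0.0537] 0.0833
20 [ 0.0184 -0.      0.0707] 0.1111
25 [ 0.0266 -0.      0.0871] 0.1389
30 [ 0.0361 -0.      0.1028] 0.1667
35 [ 0.047  -0.      0.1175] 0.1944
40 [ 0.0591 -0.      0.1313] 0.2222
45 [ 0.0724 -0.      0.1439] 0.25
50 [ 8.670e-02 -1.000e-04  1.553e-01] 0.2778
55 [ 1.019e-01 -1.000e-04  1.655e-01] 0.3056
```

View pics/sz6.png

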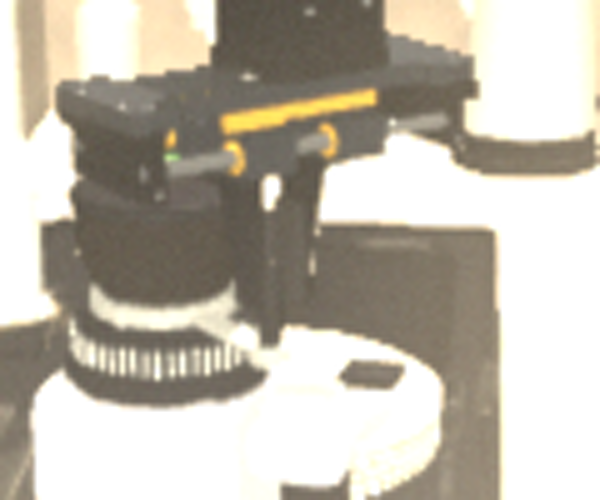

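```bash
python3 -m crank '[[0.003,0,0.018,0,0.028,0,-0.8],[0.0065,0,0.036,0,0.056,0,-0.8],[0.012,0,0.054,0,0.083,0,-0.8],[0.0185,0,0.071,0,0.111,0,-0.8],[0.0265,0,0.087,0,0.139,0,-0.8],[0.036,0,0.103,0,0.167,0,-0.8],[0.047,0,0.1175,0,0.194,0,-0.8],[0.059,0,0.131,0,0.222,0,-0.8],[0.059,0,0.131,0,0.222,0,-0.8]]'
python3 - <<'E'
from h import *
show()
arc(np.array([.6215,-.077]),range(2,17,2))
E
```

```text
time: 6.95
position: [0.631, 0.0306, 0.2469]
tool_rot: [-0.494, 0.505, -0.502, 0.499]
ft_force: [0.3, 10.7, 0.4]
grip_width: 0.0133
t 6.95 p [0.631  0.0306 0.2469] y [ 0.002  0.007 -1.   ] jaw -0.8 F [ 0.3 10.7  0.4] w 0.0133 q [-0.13  0.5   1.37  0.01  1.27 -0.12]
r 0.10806672228211876 ang 84.95619299669703
2 [ 0.0068 -0.      0.0068] 0.0111
4 [ 0.0077 -0.      0.0141] 0.0222
6 [ 0.0089 -0.      0.0213] 0.0333
8 [ 0.0103 -0.      0.0285] 0.0444
10 [ 0.012  -0.      0.0357] 0.0556
12 [ 0.014  -0.      0.0427] 0.0667
14 [ 0.0161 -0.      0.0497] 0.0778
16 [ 0.0185 -0.      0.0567] 0.0889
```

```bash
python3 -m crank '[[0,0,0.007,0,0.011,0,-0.8],[0.0005,0,0.014,0,0.022,0,-0.8],[0.002,0,0.021,0,0.033,0,-0.8],[0.003,0,0.028,0,0.033,0,-0.8],[0.003,0,0.028,0,0.033,0,-0.8]]'
python3 - <<'E'
from h import *
show()
a=vision.camera('side'); cv2.imwrite('pics/side7.png',a)
a=cv2.convertScaleAbs(a,alpha=2,beta=0)
cv2.imwrite('pics/sz7.png',cv2.resize(a[100:200,220:340],None,fx=5,fy=5,interpolation=2))
arc(np.array([.6215,-.0725]),range(2,17,2))
E
```

```text
time: 7.58
position: [0.6447, 0.0288, 0.2469]
tool_rot: [-0.468, 0.53, -0.527, 0.472]
ft_force: [0.0, 10.7, 1.1]
grip_width: 0.0136
t 7.58 p [0.6447 0.0288 0.2469] y [ 0.002  0.007 -1.   ] jaw -6.7 F [ 0.  10.7  1.1] w 0.0136 q [-0.13  0.52  1.34  0.01  1.29 -0.02]
r 0.10395523516961248 ang 77.07921225237189
2 [-0.0012  0.      0.0075] 0.0111
4 [0.     0.     0.0147] 0.0222
6 [0.0015 0.     0.0219] 0.0333
8 [0.0031 0.     0.0291] 0.0444
10 [0.0051 0.     0.0361] 0.0556
12 [ 0.0072 -0.      0.0431] 0.0667
14 [ 0.0097 -0.      0.05  ] 0.0778
16 [ 0.0123 -0.      0.0569] 0.0889
```

View pics/sz7.png

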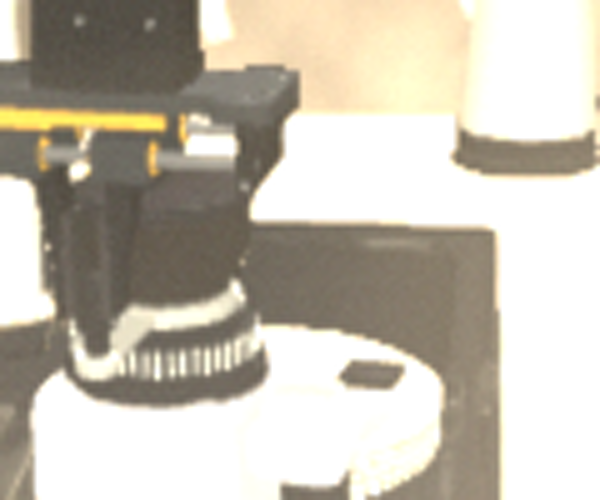

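```bash
python3 -m crank '[[0.0,0,0.008,0,0.011,0,-0.8],[0.001,0,0.016,0,0.022,0,-0.8],[0.001,0,0.016,0,0.022,0,-0.8]]'
python3 - <<'E'
from h import *
show()
E
```

```text
time: 8.0
position: [0.6483, 0.0278, 0.2465]
tool_rot: [-0.452, 0.548, -0.54, 0.451]
ft_force: [-7.3, 10.2, 5.7]
grip_width: 0.0134
t 8.0 p [0.6483 0.0278 0.2465] y [-0.008  0.008 -1.   ] jaw -10.6 F [-7.3 10.2  5.7] w 0.0134 q [-0.13  0.53  1.32  0.01  1.3   0.05]
```

```bash
python3 -m crank '[[0.0,0,0.006,0,0,0,-0.8],[0.0,0,0.006,0,0,0,-0.8]]'
python3 - <<'E'
from h import *
show()
E
```

```text
time: 8.25
position: [0.6484, 0.0279, 0.2463]
tool_rot: [-0.454, 0.55, -0.538, 0.45]
ft_force: [-12.2, 10.2, 7.2]
grip_width: 0.0133
t 8.25 p [0.6484 0.0279 0.2463] y [-0.015  0.009 -1.   ] jaw -10.6 F [-12.2  10.2   7.2] w 0.0133 q [-0.13  0.53  1.31  0.01  1.31  0.05]
```

```bash
python3 -m crank '[[0,0,-0.008,0,0,0,-0.4],[0,0,-0.012,0,0,0,-0.2],[0,0,-0.012,0,0,0,-0.2],[0,-0.03,-0.012,0,0,0,-0.2],[0,-0.1,-0.012,0,0,0,-0.2],[0,-0.2,-0.012,0,0,0,-0.2],[0,-0.2,-0.012,0,0,0,-0.2]]'
python3 - <<'E'
from h import *
show()
G[1]=-.070
for n in("side","top"): 
  a=vision.camera(n); cv2.imwrite(f'pics/{n}8.png',a)
  if n=='side': cv2.imwrite('pics/sz8.png',cv2.resize(cv2.convertScaleAbs(a,alpha=1.7)[60:200,210:350],None,fx=4,fy=4,interpolation=2))
p=own(-68,-93,0); print(p)
print(row([p[0],p[1],.30],np.radians(-55)))
E
```

```text
time: 9.12
position: [0.6526, 0.0235, 0.3537]
tool_rot: [0.448, -0.541, 0.548, -0.454]
ft_force: [0.4, -0.7, 0.1]
grip_width: 0.0351
t 9.12 p [0.6526 0.0235 0.3537] y [ 0.013 -0.002 -1.   ] jaw -10.7 F [ 0.4 -0.7  0.1] w 0.0351 q [-0.13  0.45  1.17 -0.    1.51  0.05]
[ 0.51726847 -0.14806131  0.        ]
[0.3872, 0.096, -0.1965, -0.0009, 0.2459, -0.0003]
```

View pics/sz8.png

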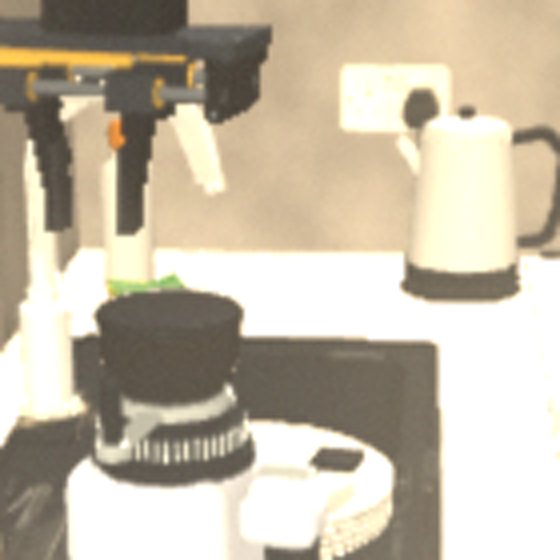

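View pics/top8.png

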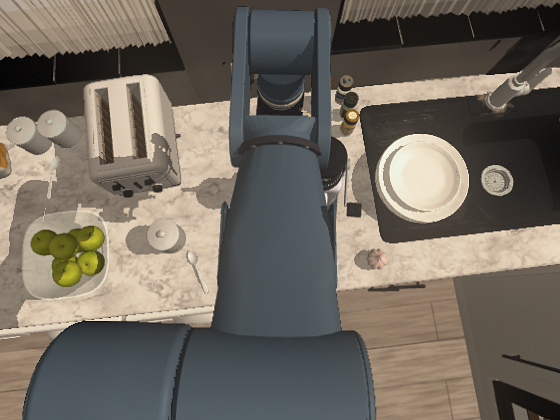

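Run:
```python
from h import *
print(row([.519,-.149,.35],np.radians(-55)))
```

```text
[0.3884, -0.004, -0.1924, -0.0009, 0.2459, -0.0003]
```

```bash
python3 -m crank '[[0.1,-0.004,-0.05,0,0.06,0,-0.6],[0.2,-0.004,-0.1,0,0.12,0,-1],[0.388,-0.004,-0.192,0,0.246,0,-1],[0.388,-0.004,-0.192,0,0.246,0,-1],[0.388,-0.004,-0.192,0,0.246,0,-1],[0.388,-0.004,-0.192,0,0.246,0,-1],[0.388,-0.004,-0.192,0,0.246,0,-1]]' 20
python3 - <<'E'
from h import *
show();print(row([.519,-.149,.23],np.radians(-55)))
E
```

```text
time: 10.1
position: [0.5193, -0.1475, 0.3483]
tool_rot: [-0.214, 0.674, -0.674, 0.213]
ft_force: [-0.1, 0.0, -0.8]
grip_width: 0.0002
t 10.1 p [ 0.5193 -0.1475  0.3483] y [-0.001  0.001 -1.   ] jaw -54.9 F [-0.1  0.  -0.8] w 0.0002 q [-0.48  0.27  1.45  0.    1.42  0.47]
[0.0021, 0.2367, 0.0023, 0.0003, 0.0008, 0.0]
```

```bash
python3 -m crank '[[0.002,0.12,0.002,0,0,0,-1],[0.002,0.26,0.002,0,0,0,-1],[0.002,0.26,0.002,0,0,0,-1],[0.002,0.26,0.002,0,0,0,-1],[0.002,0.26,0.002,0,0,0,-1]]'
python3 - <<'E'
from h import *
show()
a=vision.camera('side'); cv2.imwrite('pics/side9.png',a)
cv2.imwrite('pics/sz9.png',cv2.resize(cv2.convertScaleAbs(a,alpha=1.8)[80:220,220:360],None,fx=4,fy=4,interpolation=2))
a=vision.camera('top'); cv2.imwrite('pics/top9.png',a)
cv2.imwrite('pics/tz9.png',cv2.resize(cv2.convertScaleAbs(a,alpha=1.8)[110:250,270:410],None,fx=4,fy=4,interpolation=2))
E
```

```text
time: 10.72
position: [0.5207, -0.1506, 0.2214]
tool_rot: [0.211, -0.673, 0.676, -0.214]
ft_force: [-1.3, 0.0, 0.6]
grip_width: 0.0005
t 10.72 p [ 0.5207 -0.1506  0.2214] y [ 0.005 -0.003 -1.   ] jaw -55.0 F [-1.3  0.   0.6] w 0.0005 q [-0.49  0.4   1.63  0.    1.11  0.47]
```

View pics/sz9.png

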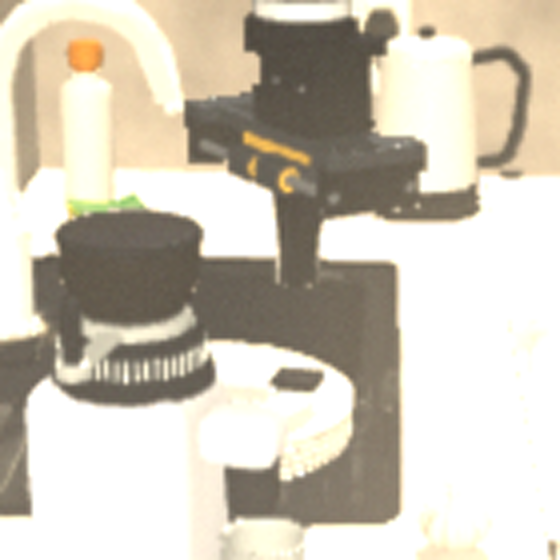

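View pics/tz9.png

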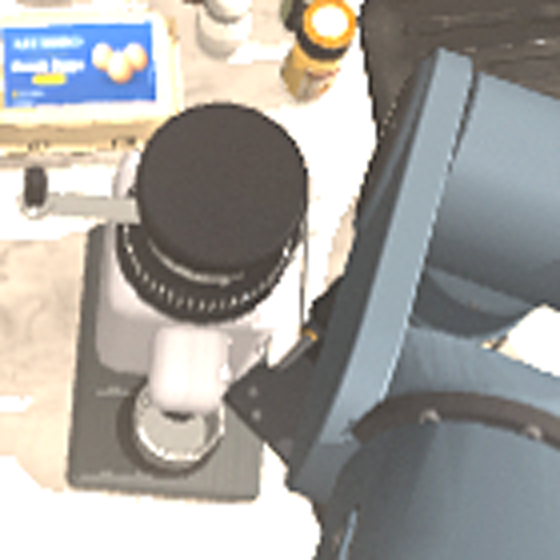

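```bash
python3 - <<'E'
from h import *
for y in(-.15,-.14):
  o,d=ray('side',295,151.7); print(o+d*(y-o[1])/d[1])
E
python3 -m crank '[[0,0.03,0,0,0,0,-1],[0,0.06,0,0,0,0,-1],[0,0.06,0,0,0,0,-1],[0,0.06,0,0,0,0,-1]]'
python3 - <<'E'
from h import *
show()
a=vision.camera('side'); cv2.imwrite('pics/side10.png',a)
cv2.imwrite('pics/sz10.png',cv2.resize(cv2.convertScaleAbs(a,alpha=1.8)[120:220,240:340],None,fx=5.5,fy=5.5,interpolation=2))
E
```

```text
[ 0.51898684 -0.15        0.2328337 ]
[ 0.51851435 -0.14        0.23602516]
time: 11.32
position: [0.5185, -0.1499, 0.1884]
tool_rot: [-0.213, 0.675, -0.674, 0.212]
ft_force: [0.6, 0.3, 0.7]
grip_width: 0.0004
t 11.32 p [ 0.5185 -0.1499  0.1884] y [-0.001  0.    -1.   ] jaw -55.0 F [0.6 0.3 0.7] w 0.0004 q [-0.49  0.44  1.67  0.    1.03  0.47]
```

View pics/sz10.png

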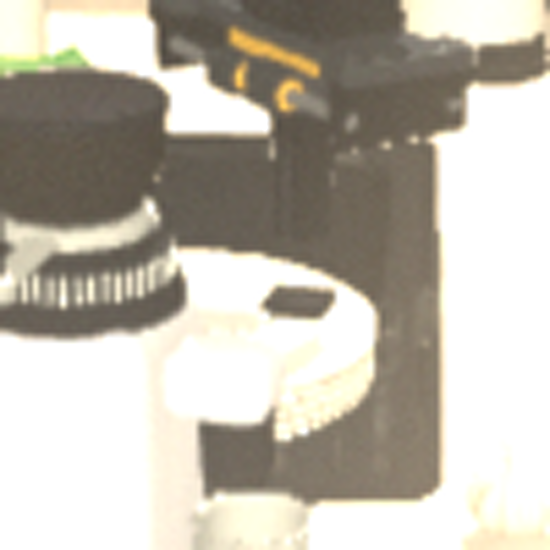

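```bash
python3 -m crank '[[0,0.02,0,0,0,0,-1],[0,0.036,0,0,0,0,-1],[0,0.04,0,0,0,0,-1],[0,0.04,0,0,0,0,-1]]'
python3 -m crank '[[0,0.008,0,0,0,0,-1],[0,0.008,0,0,0,0,-1]]'
```

```text
time: 11.88
position: [0.5184, -0.1499, 0.1685]
tool_rot: [-0.213, 0.675, -0.674, 0.212]
ft_force: [0.6, -0.1, 0.4]
grip_width: 0.0003
time: 12.12
position: [0.5184, -0.1498, 0.1646]
tool_rot: [-0.213, 0.675, -0.674, 0.213]
ft_force: [-0.2, 0.0, -0.3]
grip_width: 0.0001
```

```bash
python3 -m crank '[[0,0.006,0,0,0,0,-1],[0,0.006,0,0,0,0,-1]]'
```

```text
time: 12.38
position: [0.5183, -0.1498, 0.1616]
tool_rot: [-0.213, 0.675, -0.674, 0.212]
ft_force: [-0.7, -0.0, 0.2]
grip_width: 0.0004
```

```bash
python3 -m crank '[[0,0.006,0,0,0,0,-1],[0,0.006,0,0,0,0,-1]]'; python3 -m crank '[[0,0.006,0,0,0,0,-1],[0,0.006,0,0,0,0,-1]]'
python3 - <<'E'
from h import *
a=vision.camera('side'); cv2.imwrite('pics/side11.png',a)
cv2.imwrite('pics/sz11.png',cv2.resize(cv2.convertScaleAbs(a,alpha=1.8)[140:220,250:330],None,fx=6.5,fy=6.5,interpolation=2))
E
```

```text
time: 12.62
position: [0.5183, -0.1498, 0.1586]
tool_rot: [-0.213, 0.675, -0.674, 0.212]
ft_force: [-0.8, 0.0, 0.5]
grip_width: 0.0004
time: 12.88
position: [0.5187, -0.15, 0.1559]
tool_rot: [0.213, -0.674, 0.674, -0.213]
ft_force: [-0.8, 0.3, 1.6]
grip_width: 0.0004
```

View pics/sz11.png

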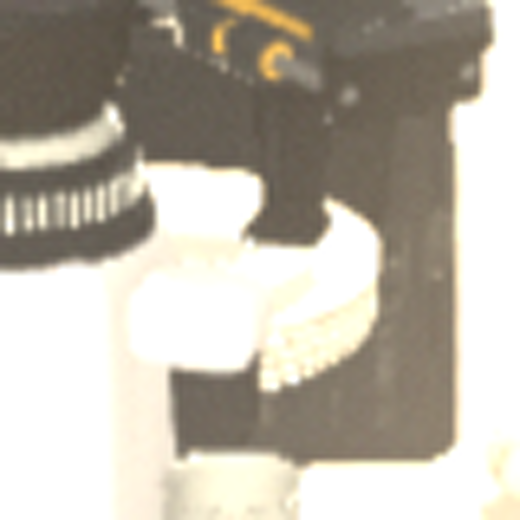

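```bash
python3 -m crank '[[0,0.004,0,0,0,0,-1],[0,0.004,0,0,0,0,-1]]'; python3 -m crank '[[0,0.004,0,0,0,0,-1],[0,0.004,0,0,0,0,-1]]'
```

```text
time: 13.18
position: [0.5186, -0.15, 0.154]
tool_rot: [0.213, -0.674, 0.674, -0.213]
ft_force: [-0.3, 0.4, 3.4]
grip_width: 0.0001
time: 13.42
position: [0.5185, -0.15, 0.1518]
tool_rot: [0.213, -0.674, 0.674, -0.213]
ft_force: [-1.9, 0.5, 4.1]
grip_width: 0.0003
```

```bash
python3 -m crank '[[0,0.006,0,0,0,0,-1],[0,0.011,0,0,0,0,-1],[0,0.011,0,0,0,0,-1]]'; python3 -m crank '[[0,0.006,0,0,0,0,-1],[0,0.009,0,0,0,0,-1],[0,0.009,0,0,0,0,-1]]'
python3 - <<'E'
from h import *
show()
E
```

```text
time: 13.8
position: [0.5185, -0.15, 0.1462]
tool_rot: [-0.213, 0.674, -0.674, 0.213]
ft_force: [-1.6, -0.9, 5.3]
grip_width: 0.0006
time: 14.18
position: [0.5186, -0.15, 0.142]
tool_rot: [0.213, -0.674, 0.674, -0.213]
ft_force: [-1.2, 0.8, 7.2]
grip_width: 0.0003
t 14.18 p [ 0.5186 -0.15    0.142 ] y [ 0. -0. -1.] jaw -55.0 F [-1.2  0.8  7.2] w 0.0003 q [-0.49  0.51  1.71 -0.    0.92  0.47]
```

```bash
python3 -m crank '[[0,0.002,0,0,0,0,-1],[0,0.002,0,0,0,0,-1],[0,0.002,0,0,0,0,-1],[0,0.002,0,0,0,0,-1],[0,0.002,0,0,0,0,-1],[0,0.002,0,0,0,0,-1],[0,0.002,0,0,0,0,-1],[0,0.002,0,0,0,0,-1],[0,0.002,0,0,0,0,-1],[0,0.002,0,0,0,0,-1]]'
python3 - <<'E'
from h import *
show()
a=vision.camera('side'); cv2.imwrite('pics/side12.png',a)
b=vision.camera('top'); cv2.imwrite('pics/top12.png',b)
show()
f=lambda i:cv2.convertScaleAbs(i,alpha=1.7)
cv2.imwrite('pics/c12.png',np.hstack([cv2.resize(f(a)[140:240,250:330],(400,500),interpolation=2),cv2.resize(f(b)[130:250,290:386],(400,500),interpolation=2)]))
E
```

```text
time: 15.42
position: [0.5187, -0.15, 0.1411]
tool_rot: [0.212, -0.674, 0.675, -0.213]
ft_force: [-1.9, 0.0, 7.7]
grip_width: 0.0002
t 15.43 p [ 0.5187 -0.15    0.1411] y [ 0. -0. -1.] jaw -55.0 F [-1.9  0.   7.7] w 0.0002 q [-0.49  0.51  1.71 -0.    0.92  0.47]
t 15.53 p [ 0.5187 -0.15    0.1411] y [ 0. -0. -1.] jaw -55.0 F [-1.5  0.6  6.1] w 0.0002 q [-0.49  0.51  1.71 -0.    0.92  0.47]
```

View pics/c12.png

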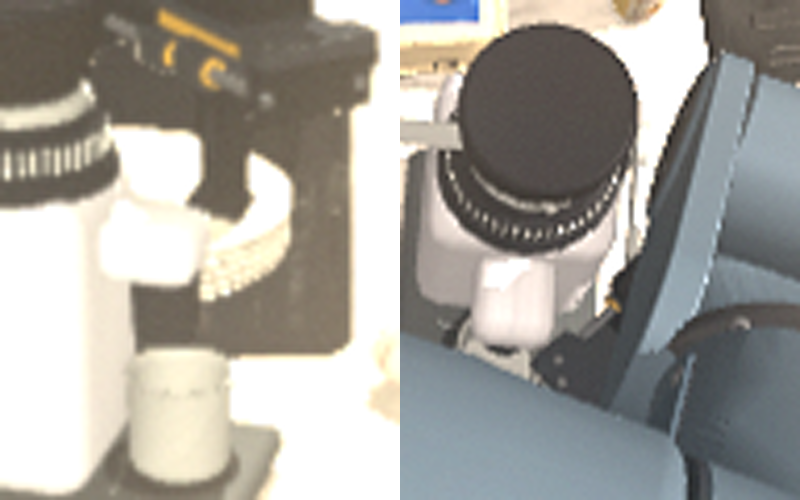

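View pics/side12.png

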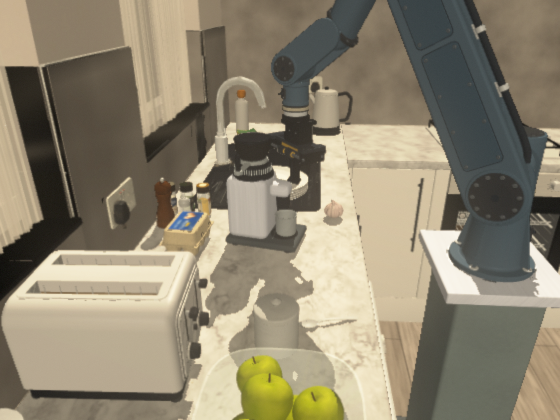

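```bash
python3 -m crank '[[0,0,0,0,0,0,-1],[0,0,0,0,0,0,-1],[0,0,0,0,0,0,-1],[0,0,0,0,0,0,-1],[0,0,0,0,0,0,-1],[0,0,0,0,0,0,-1],[0,0,0,0,0,0,-1],[0,0,0,0,0,0,-1],[0,0,0,0,0,0,-1],[0,0,0,0,0,0,-1]]';python3 -m crank '[[0,0,0,0,0,0,-1],[0,0,0,0,0,0,-1],[0,0,0,0,0,0,-1],[0,0,0,0,0,0,-1],[0,0,0,0,0,0,-1],[0,0,0,0,0,0,-1],[0,0,0,0,0,0,-1],[0,0,0,0,0,0,-1],[0,0,0,0,0,0,-1],[0,0,0,0,0,0,-1]]'
python3 - <<'E'
from h import *
show()
print(robot.hand_in())
E
```

```text
time: 16.77
position: [0.5186, -0.15, 0.1411]
tool_rot: [0.213, -0.674, 0.675, -0.213]
ft_force: [-2.0, 0.0, 6.2]
grip_width: 0.0003
time: 18.02
position: [0.5187, -0.15, 0.1412]
tool_rot: [0.213, -0.674, 0.675, -0.213]
ft_force: [-2.4, 0.6, 7.5]
grip_width: 0.0002
t 18.02 p [ 0.5187 -0.15    0.1412] y [ 0. -0. -1.] jaw -55.0 F [-2.4  0.6  7.5] w 0.0002 q [-0.49  0.51  1.71 -0.    0.92  0.47]
the job is handed in; nothing more can be done
None
```

The gate is shut, and I handed in at 18.0 s with the closed fingers still holding the run lever about halfway down. No verdict was reported.

- **Gate:** I pinched the post and swung the lever round until it stopped moving under about 12 N. The pictures afterwards show it pointing to the grinder's left.
- **Run lever:** the last checks put the pad about 14 mm down, estimated from the fingertip height at first contact. The push was 6–8 N, where about 7 N is expected at halfway. It was held like that for over 3.5 s before hand-in. I could not read the lever's pointer in the images.
- **Surroundings:** the canister, garlic and spoon look unmoved in the last side view, and the cup stands upright in its place. I judged this by eye and did not measure it.
- **Disagreements:**
  - The side camera showed the fingertips roughly 25 mm higher than the stated tool geometry. I set heights by picture and contact force instead.
  - The cameras and the arm's contacts differed by about 5–10 mm on the grinder's position across the worktop.

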